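# Shut the knife cases and tug-check their catches

## Robot

A 6-joint arm with a two-finger parallel gripper is mounted at the origin on the work surface. World frame = base frame: x ahead of the robot, y to its left, z up, the work surface at z = 0. Lengths are in m, angles in rad, forces in N, time in s.
With the tool pointing down it reaches from about 0.35 to 0.975 m from the base axis. Payload 4.9 kg.
Tool frame: the origin (TCP) lies on the front face of the gripper's body, between the roots of the fingers; the fingertips stand ctrl.finger_overhang ahead of it and the grasp point (between the pads) lies 54 mm ahead of it (ctrl.finger_overhang is the distance from the TCP to the fingertips, in m); z points along the fingers, y is the line along which they close (so a half turn about z gives the same grasp; the last joint's range is limited). The gripper opens to 85 mm and grips with 20 to 120 N. Pads are 22 mm wide; open, the fingers measure 114 mm over their backs; the gripper's body (76 mm by 85 mm) begins 54 mm behind the grasp point. The pads swing forward as they close: fully open they stand 13 mm farther back than shut.
Start: joints at [-0.119, 0.053, 1.613, -0, 1.476, -0.119], TCP at [0.625, 0, 0.304] pointing down, gripper open.
Joint ranges: [-3.01, 3.01], [-1.01, 2.22], [0.06, 2.58], [-1.02, 4.17], [0.09, 2.62], [-3.14, 3.14]. Speed limits (rad/s): [2.57, 2.57, 3.14, 3.14, 3.14, 3.14].

## Interface

Orientations are given as a rotation vector (axis times angle).
In Python, from station import ctrl, vision gives the robot as it stands. The module is installed in compiled form; this text tells all that it offers.
- The arm moves only by the tool drive_tool, never from a script. Its argument "rows" is a list of rows, each a list of 2 entries, a list of its own where there are three numbers: the shift along the tool's x, y, z in m, then the turn about the tool's z in rad. A call has 1 to 10 rows; each row shifts and turns the commanded pose from where the row before left it, along the tool's axes as they then stand; what a row does not reach is not made up. A row lasts 1/10 s, in which the tool goes at most 50 mm and 8.59 degrees, less where a joint would pass 70% of its speed; a pose out of reach is approached as far as the arm can. A call with a gripper value outside its range is refused whole. "jaw" is the closure, from 0 (fully open) to 1 (shut), set as the call begins (left out, the last holds). The fingers move at their own pace and stop on an object; "grip_force" is the grip in N (left out, the last holds). Time passes only in rows, so rows that do not move let the fingers close. It gives the time, the measured TCP pose, the force, the opening and the grip force at its end, in the units of the state.
- ctrl.get_obs(): the state, without advancing time (a new reading comes with each control period).
- vision.get_image(name): name is "scene" or "side" or "wrist"; returns a dict with "image" (420x560x3 uint8, blue, green, red), "vertical_fov" (degrees; the focal length in pixels is half the picture's height over the tangent of half this angle, whatever the lens; pixels are square), "cx", "cy" (the principal point, pixels), "dist_coeffs" ([k1, k2, p1, p2, k3] as OpenCV has them; the pictures are not rectified), "R" (3x3) and "t" (3): a world point X has camera coordinates R X + t. Camera axes: x right, y down, z forward; pixel columns grow to the right and rows downward; lengths in m; the calibration is good to about 2 mm. A picture is of the moment at which its call begins. There is no depth.
- ctrl.finish_job(): hands the job in; it is judged then, once.
The state is a dict: "t": time; "q": joint angles; "dq": joint speeds; "effort": joint torques, N m; "tool_pos": TCP position; "tool_rot": TCP orientation; "contact_force": force on the tool from outside, world axes, zero at the start; "wrist_torque": the same for the moment, N m; "opening": finger opening in m; "grip_force": force on a finger pad.
Only numpy, scipy, OpenCV 4.12 (cv2) and the standard library are available. Lean on these libraries where they do the work, as an engineer would, in place of code of your own. Each camera call takes 0.05 s, during which the arm holds its last target. There are 200 camera calls.

## Task

Close up the two carving-knife cases: first press the open lid down until its catch takes it, and tug firmly up on its pull bar for a moment, so that the bar comes well out on its spring while the lid stays down. Then tug the other case's lid the same way; if it gives, press it shut and tug again until it holds. Leave both lids caught and let go, and do not disturb the tape, the cup or the figure.

Things in the scene. Friction and masses are not known exactly. Their poses are not given: they have to be found in the camera images.
- case_a: Wooden carving-knife case fixed to the table, 150 deep (its x) x 200 wide (its y) x 75 high, origin under its centre on the table; its x points away from the robot to the hinged side, z up. Starts with its lid standing half open (0.6 to 0.95 rad); its hinge is stiff, so the lid stays at whatever angle it is left.
- lid_a_hinge (a point): Middle of the lid's hinge line on case_a: 78 mm from the case's centre along its +x, 75.5 mm above the table; the line runs along the case's y. Lid: 158 (from the hinge forward) x 212 wide x 10 thick, underside level with the hinge line, a rim hanging 14 mm over the front and sides; bare beside the pull bar.
- lid_a (a joint): Lid angle of case_a, rad: 0 shut, grows as its front edge rises. A sprung catch sits mid-front. Caught: 0 to 0.01; loose, it lies on the catch at about 0.06 (9 mm high in front). About 12 to 15 N pressed down near the front edge snaps it in (on to 0 and a firm stop); over 14 N of pull on the bar snaps it out.
- grip_a (a point): Centre of the wooden pull bar on the lid of case_a: 14 mm thick (case x) x 90 long (case y) x 12 high, on two thin posts 72 mm apart, 115 mm from the hinge line, 28 mm above the lid's top face (22 mm free under the bar). Can be pinched from above across its thickness.
- pull_a (a joint): How far the pull bar of case_a is drawn out from the lid, m: 0 at rest, at most 0.009. It slides square to the lid against a spring of 1 N/mm with 1 N preload (5 mm out is a 6 N tug). A loose lid lifts before the bar is 4 mm out.
- case_b: Wooden carving-knife case fixed to the table, 150 deep (its x) x 200 wide (its y) x 75 high, origin under its centre on the table; its x points away from the robot to the hinged side, z up. Starts with its lid lying down; whether its catch holds is not known (caught, or lying loose on top of the catch). Its hinge turns freely, so the lid falls when let go.
- lid_b_hinge (a point): Middle of the lid's hinge line on case_b: 78 mm from the case's centre along its +x, 75.5 mm above the table; the line runs along the case's y. Lid: 158 (from the hinge forward) x 212 wide x 10 thick, underside level with the hinge line, a rim hanging 14 mm over the front and sides; bare beside the pull bar.
- lid_b (a joint): Lid angle of case_b, rad: 0 shut, grows as its front edge rises. A sprung catch sits mid-front. Caught: 0 to 0.01; loose, it lies on the catch at about 0.06 (9 mm high in front). About 12 to 15 N pressed down near the front edge snaps it in (on to 0 and a firm stop); over 14 N of pull on the bar snaps it out.
- grip_b (a point): Centre of the wooden pull bar on the lid of case_b: 14 mm thick (case x) x 90 long (case y) x 12 high, on two thin posts 72 mm apart, 115 mm from the hinge line, 28 mm above the lid's top face (22 mm free under the bar). Can be pinched from above across its thickness.
- pull_b (a joint): How far the pull bar of case_b is drawn out from the lid, m: 0 at rest, at most 0.009. It slides square to the lid against a spring of 1 N/mm with 1 N preload (5 mm out is a 6 N tug). A loose lid lifts before the bar is 4 mm out.
- tape: Bystander: roll of paper tape lying flat, 90 across, 24 high, origin under its centre; loose.
- cup: Bystander: white cup, 76 across, 95 high, origin under its centre; loose.
- figure: Bystander: small carved wooden figure, about 60 across, 140 high, origin under its centre; loose.

How it is judged:
By the outcome, as a careful person would: the job done as asked, in the order asked, and still so for the second after the job is handed in, with the robot touching nothing.
It also fails if it takes over 64 s, if anything falls off the work surface, if the arm or the gripper's body presses on something with over 40 N, if the wrist force passes 120 N, or if a joint passes its speed limit or range.

## Working session

There is one attempt and no reset: what is moved stays moved. The work goes in short steps, Python scripts to look and compute and a tool call to move; the robot and the scene stay as the last step left them, time stands still between calls to the robot, and variables do not carry over. Pictures are saved under pics/ and viewed, at most 10 in all, crops included, and the job is handed in when it is done.

Besides the shell and the picture viewer there is one more tool, called as name(argument=value, ...) on one line, values as JSON. drive_tool: Moves the arm, as the interface text tells. Its arguments: {"type":"object","properties":{"rows":{"type":"array","items":{"type":"array"}},"jaw":{"type":"number"},"grip_force":{"type":"number"}},"required":["rows"]}

```bash
mkdir -p pics; python3 - <<'E'
from station import ctrl, vision
import cv2
for n in("scene","side"):
    d=vision.get_image(n); cv2.imwrite(f"pics/{n}0.png",d["image"]); print(n,d["vertical_fov"],d["cx"],d["cy"],d["dist_coeffs"],d["R"],d["t"])
print(ctrl.finger_overhang,ctrl.get_obs())
E
```

```text
scene 52.9971378175493 277.37261007364094 207.7542859024314 [-0.0855352  0.         0.         0.         0.       ] [[ 0.87406713  0.48577766 -0.00516822]
 [ 0.32874207 -0.59927638 -0.72992909]
 [-0.35768043  0.63630801 -0.68350334]] [-0.50747745 -0.10916036  1.01811636]
side 54.485847193654834 283.4164304713183 205.06784440766208 [-0.11819189  0.          0.          0.          0.        ] [[-0.7212708  -0.6926176   0.00702071]
 [-0.5301279   0.54547872 -0.64916668]
 [ 0.44579461 -0.47194685 -0.76061379]] [0.40146848 0.38623644 0.47425627]
0.0726 {'t': 0.1, 'q': array([-1.18975741e-01,  5.33009761e-02,  1.61417703e+00,  1.42948267e-05,
        1.47594579e+00, -1.19020341e-01]), 'dq': array([-1.92344568e-03, -3.50449219e-03, -2.00353117e-03,  2.54444455e-06,
        1.19139483e-03, -1.21356385e-03]), 'effort': array([ 6.14647306e-04, -3.94903493e+01, -3.71363103e+01, -4.52310599e-05,
        3.99340541e-03, -4.17574097e-05]), 'tool_pos': array([6.24575149e-01, 6.93300691e-05, 3.02767378e-01]), 'tool_rot': array([-2.22036911e+00, -2.22046511e+00,  1.75966426e-03]), 'contact_force': array([-0.52955363, -0.04466108,  0.32356075]), 'wrist_torque': array([-0.02956172, -0.05719665,  0.00644015]), 'grip_force': 0.0, 'opening': 0.08537744008129379}
```

View pics/scene0.png

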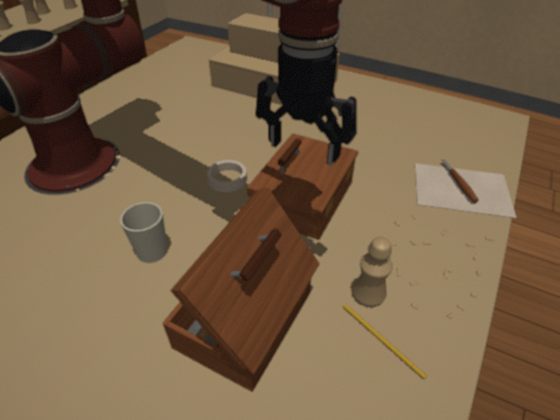

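View pics/side0.png

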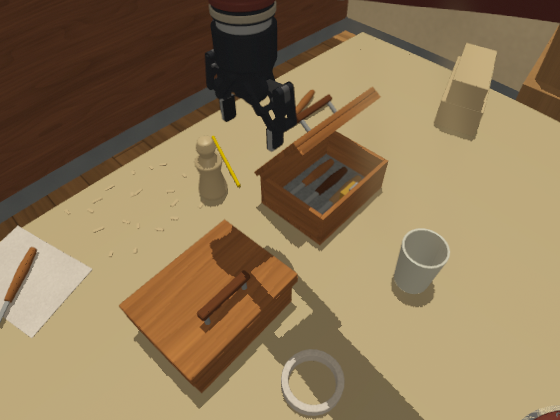

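The scene and side views show case A open at lower y (scene around 245,280; side around 320,180). Case B is lid-down under the gripper (scene 305,180; side 210,300). Next I'll enlarge the side and scene crops to get corner pixels.

```bash
python3 - <<'E'
import cv2
s=cv2.imread("pics/side0.png"); c=cv2.imread("pics/scene0.png")
g=lambda i,x,y,w,h,k:cv2.convertScaleAbs(cv2.resize(i[y:y+h,x:x+w],None,fx=k,fy=k,interpolation=cv2.INTER_CUBIC),alpha=1.4)
cv2.imwrite("pics/c1.png",cv2.hconcat([g(s,115,210,200,200,4)[:600,:400*1+400]]))
a=g(s,245,80,150,170,2.6); 
a=cv2.resize(a,(390,442)); b=g(c,160,130,205,250,2); b=b[:500]
import numpy as np
o=np.zeros((500,800,3),np.uint8);o[:442,:390]=a;o[:500,390:800]=b
cv2.imwrite("pics/c2.png",o)
E
```

```text
(no output)
```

View pics/c1.png

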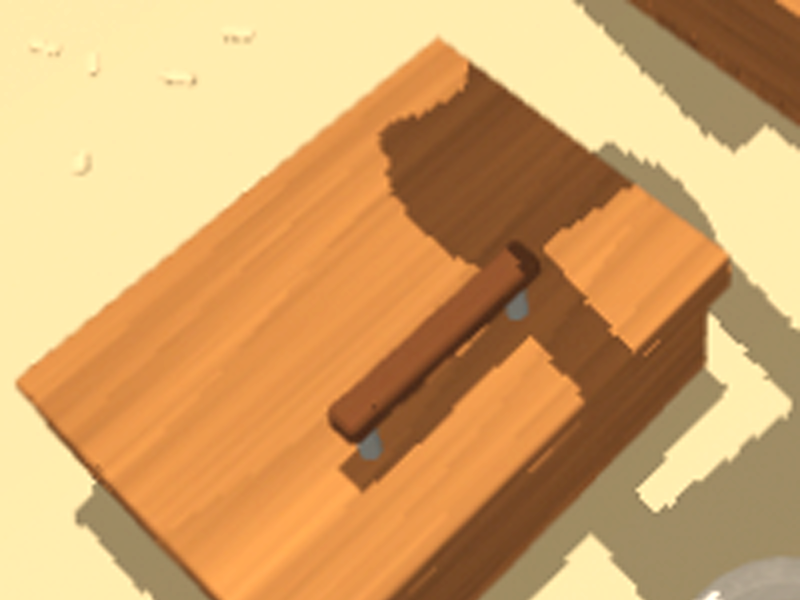

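View pics/c2.png

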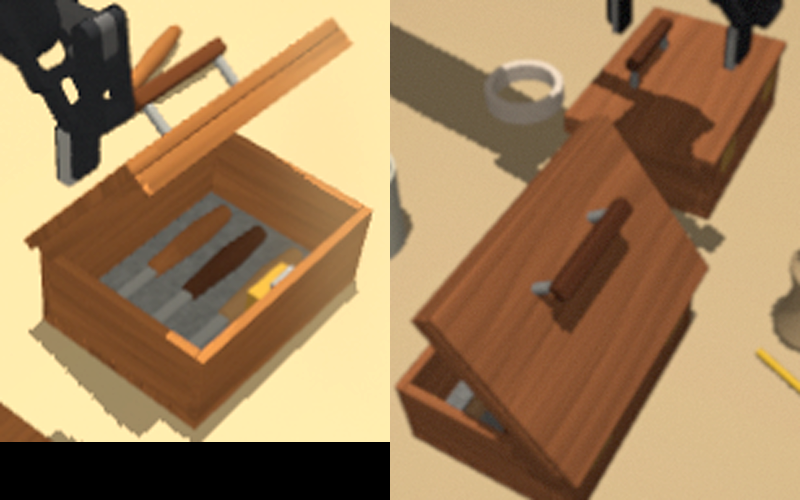

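```bash
cat > h.py <<'E'
import numpy as np, cv2
C={}
def setc(n,fov,cx,cy,k1,R,t):
    f=210/np.tan(np.radians(fov)/2); C[n]=(np.array([[f,0,cx],[0,f,cy],[0,0,1]]),np.array([k1,0,0,0,0.]),np.array(R),np.array(t))
setc("scene",52.9971378175493,277.37261,207.754286,-0.0855352,[[0.87406713,0.48577766,-0.00516822],[0.32874207,-0.59927638,-0.72992909],[-0.35768043,0.63630801,-0.68350334]],[-0.50747745,-0.10916036,1.01811636])
setc("side",54.485847193654834,283.41643,205.067844,-0.11819189,[[-0.7212708,-0.6926176,0.00702071],[-0.5301279,0.54547872,-0.64916668],[0.44579461,-0.47194685,-0.76061379]],[0.40146848,0.38623644,0.47425627])
def ray(n,p):
    K,D,R,t=C[n]; u=cv2.undistortPoints(np.array([[p]],float),K,D)[0,0]
    return -R.T@t, R.T@np.array([u[0],u[1],1])
def plane(n,p,z):
    o,d=ray(n,p); return o+d*(z-o[2])/d[2]
def tri(p1,p2):
    o,d=ray("scene",p1);e,g=ray("side",p2)
    s=np.linalg.lstsq(np.c_[d,-g],e-o,rcond=None)[0]; a,b=o+d*s[0],e+g*s[1]
    return (a+b)/2,np.linalg.norm(a-b)
E
python3 - <<'E'
from h import *
np.set_printoptions(precision=4,suppress=True)
S=lambda x,y:(x/4+115,y/4+210); A=lambda x,y:(x/2.6+245,y/2.6+80); Q=lambda x,y:((x-390)/2+160,y/2+130)
print("B side top/left/right z=.0855",*[plane("side",S(*p),.0855) for p in((438,38),(17,384),(729,262))])
print("B scene top,right",*[plane("scene",Q(*p),.0855) for p in((655,8),(785,45))])
print("B bar",*[plane("side",S(*p),.1195) for p in((515,250),(340,422))],*[plane("scene",Q(*p),.1195) for p in((635,63),(663,22))])
print("A box top",*[plane("side",A(*p),.075) for p in((203,360),(370,210))])
print("A box bot",*[plane("side",A(*p),0) for p in((195,428),(45,318),(357,288))])
print("A tri lidcorners front", tri(Q(605,118),A(350,40)),tri(Q(415,318),A(150,190)))
print("A bar", tri(Q(560,290),A(135,105)),tri(Q(622,205),A(220,45)))
print("A hinge scene",*[plane("scene",Q(*p),.082) for p in((708,268),(582,488))])
print("B tri right",tri(Q(655,8),S(729,262)),"backright",tri(Q(785,45),S(438,38)))
E
```

```text
B side top/left/right z=.0855 [0.6372 0.0563 0.0855] [0.6262 0.2651 0.0855] [0.4803 0.0509 0.0855]
B scene top,right [0.4787 0.2548 0.0855] [0.6336 0.2587 0.0855]
B bar [0.5239 0.1146 0.1195] [0.5169 0.1984 0.1195] [0.5298 0.1132 0.1195] [0.5215 0.1891 0.1195]
A box top [ 0.5275 -0.065   0.075 ] [ 0.53   -0.2596  0.075 ]
A box bot [ 0.5265 -0.0646  0.    ] [ 0.6745 -0.0626  0.    ] [ 0.5214 -0.2549  0.    ]
A tri lidcorners front (array([ 0.5802, -0.1434,  0.264 ]), np.float64(0.11756612096114107)) (array([ 0.5872, -0.1811,  0.1163]), np.float64(0.1391888534617239))
A bar (array([ 0.6489, -0.1636,  0.1565]), np.float64(0.04785646815868894)) (array([ 0.6389, -0.1576,  0.2208]), np.float64(0.050184360493385906))
A hinge scene [ 0.6892 -0.0558  0.082 ] [ 0.6959 -0.2643  0.082 ]
B tri right (array([0.4948, 0.1116, 0.167 ]), np.float64(0.10113705415060016)) backright (array([0.6329, 0.1069, 0.1639]), np.float64(0.09392007855385401))
```

```bash
python3 - <<'E'
from h import *
np.set_printoptions(precision=4,suppress=True)
S=lambda x,y:(x/4+115,y/4+210); A=lambda x,y:(x/2.6+245,y/2.6+80); Q=lambda x,y:((x-390)/2+160,y/2+130)
for n,a,b in(("front +y rim low",(605,118),(150,190)),("front+y top",(605,118),(128,163)),("front -y",(415,318),(335,20)),("front -y rimlow",(415,318),(352,42)),("bar+y",(622,205),(138,103)),("bar-y",(560,290),(222,45)),("hinge+y",(708,268),(28,240))): print(n,*tri(Q(*a),A(*b)))
for n,a,b in(("B",(637,65),(340,422)),("B",(663,22),(515,250))):
  print(n,*tri(Q(*a),S(b[0],b[1])))
for n,a,b in(("B",(637,65),(515,250)),("B",(663,22),(340,422)),("fl",(655,8),None)):
  if b: print(n,*tri(Q(*a),S(*b)))
E
```

```text
front +y rim low [ 0.5838 -0.0544  0.1953] 0.019350305515615618
front+y top [ 0.5953 -0.0587  0.2046] 0.0041335434635750064
front -y [ 0.5918 -0.2687  0.2056] 0.004885456240029593
front -y rimlow [ 0.58   -0.2658  0.1944] 0.005711315271712583
bar+y [ 0.6424 -0.1186  0.1896] 0.005440301383230787
bar-y [ 0.644  -0.2034  0.1913] 0.0073290858834714565
hinge+y [ 0.6864 -0.0569  0.0803] 0.006266646749348661
B [0.5191 0.1787 0.0776] 0.04116602359481664
B [0.5273 0.1345 0.1486] 0.03898571685232673
B [0.5285 0.1144 0.115 ] 0.005300481179871478
B [0.5186 0.1969 0.1142] 0.0017645332026488252
```

drive_tool(rows=[[[-0.0225, -0.004, 0], 0], [[-0.0225, -0.004, 0], 0], [[-0.0225, -0.004, 0], 0], [[-0.0225, -0.004, 0], 0], [[0, 0, 0], 0], [[0, 0, 0], 0], [[0, 0, 0], 0], [[0, 0, 0], 0]], jaw=1, grip_force=40)

```text
t: 0.9
tool_pos: [0.6091, -0.0891, 0.3038]
tool_rot: [-2.22, -2.222, -0.0]
contact_force: [0.2, 0.3, -0.0]
opening: -0.0003
grip_force: 0.0
```

```bash
python3 - <<'E'
from station import ctrl, vision
import cv2
print(ctrl.finger_overhang,ctrl.get_obs()['tool_pos'])
a=vision.get_image("side"); b=vision.get_image("wrist")
cv2.imwrite("pics/m1.png",cv2.resize(cv2.hconcat([a["image"],b["image"]]),(800,300)))
E
```

```text
0.0726 [ 0.60906951 -0.08912821  0.30375743]
```

View pics/m1.png

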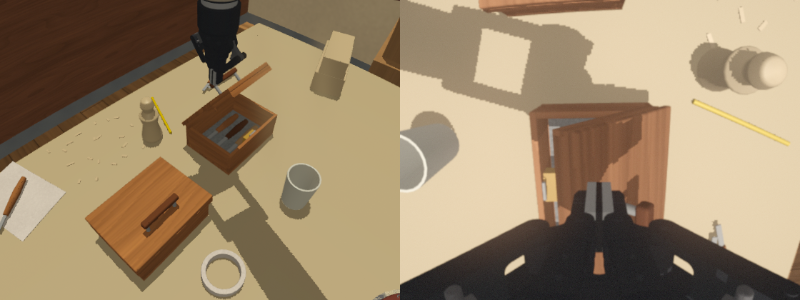

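The side view shows the closed tips above lid A's +y side and clear of the bar. The wrist view shows the tip at about (597,190) over the lid. Descending now.

drive_tool(rows=[[[0, 0, 0.015], 0], [[0, 0, 0.015], 0], [[0, -0.008, 0.008], 0], [[0, -0.008, 0.008], 0], [[0, -0.008, 0.008], 0], [[0, -0.007, 0.008], 0], [[0, 0, 0], 0]])

```text
t: 1.7
tool_pos: [0.5763, -0.0898, 0.2401]
tool_rot: [-2.22, -2.219, 0.002]
contact_force: [0.3, 0.5, -0.2]
opening: -0.0001
grip_force: 0.0
```

drive_tool(rows=[[[0, -0.005, 0.01], 0], [[0, -0.005, 0.01], 0], [[0, -0.005, 0.01], 0], [[0, -0.005, 0.009], 0], [[0, -0.003, 0.01], 0], [[0, -0.003, 0.01], 0], [[0, -0.002, 0.008], 0], [[0, 0, 0], 0]])

```text
t: 2.5
tool_pos: [0.5489, -0.0897, 0.173]
tool_rot: [-2.219, -2.219, 0.002]
contact_force: [-0.7, 0.6, 0.4]
opening: 0.0
grip_force: 0.0
```

```bash
python3 - <<'E'
from station import ctrl, vision
import cv2
a=vision.get_image("side"); b=vision.get_image("wrist")
cv2.imwrite("pics/m2.png",cv2.resize(cv2.hconcat([a["image"],b["image"]]),(800,300)))
E
```

```text
(no output)
```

View pics/m2.png

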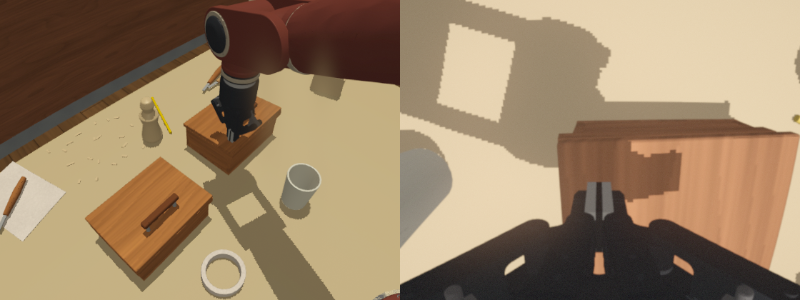

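The lid has come down with the tip, which sits on its bare +y side near the front. Now pressing.

drive_tool(rows=[[[0, 0, 0.003], 0], [[0, 0, 0.003], 0], [[0, 0, 0.002], 0], [[0, 0, 0.002], 0], [[0, 0, 0], 0], [[0, 0, 0], 0]])

```text
t: 3.2
tool_pos: [0.5502, -0.09, 0.1658]
tool_rot: [2.221, 2.221, 0.0]
contact_force: [-2.2, 0.7, 4.9]
opening: 0.0002
grip_force: 2.7
```

drive_tool(rows=[[[0, 0, 0.002], 0], [[0, 0, 0.002], 0], [[0, 0, 0.002], 0], [[0, 0, 0], 0], [[0, 0, 0], 0]])

```text
t: 3.7
tool_pos: [0.5498, -0.09, 0.1584]
tool_rot: [-2.221, -2.221, 0.0]
contact_force: [0.4, -0.2, 0.2]
opening: 0.0003
grip_force: 0.0
```

drive_tool(rows=[[[0, 0, 0.003], 0], [[0, 0, 0], 0], [[0, 0, -0.03], 0], [[0, 0, -0.045], 0], [[-0.036, 0.009, 0], 0], [[-0.036, 0.01, 0], 0], [[0, 0, 0], 0], [[0, 0, 0], 0]], jaw=1)

```text
t: 4.5
tool_pos: [0.5689, -0.1624, 0.2304]
tool_rot: [-2.222, -2.219, -0.0]
contact_force: [-0.1, 0.3, 0.6]
opening: 0.0001
grip_force: 0.0
```

```bash
python3 - <<'E'
from station import ctrl, vision
import cv2
a=vision.get_image("side"); b=vision.get_image("wrist")
cv2.imwrite("pics/m3.png",cv2.resize(cv2.hconcat([a["image"],b["image"]]),(800,300)))
print(b["vertical_fov"],b["cx"],b["cy"],b["dist_coeffs"],b["R"].tolist(),b["t"].tolist())
E
```

```text
58.98404048430819 278.2717446204104 206.40722095376864 [-0.10165902  0.          0.          0.          0.        ] [[0.999999218554081, 0.00011155864873694824, -0.001245169022919086], [0.00046169935526020996, -0.9585534539724921, 0.2849123772515176], [-0.0011617766278840212, -0.2849127295016381, -0.9585527564213636]] [-0.5674641637101726, -0.17032049383292755, 0.263300570730928]
```

View pics/m3.png

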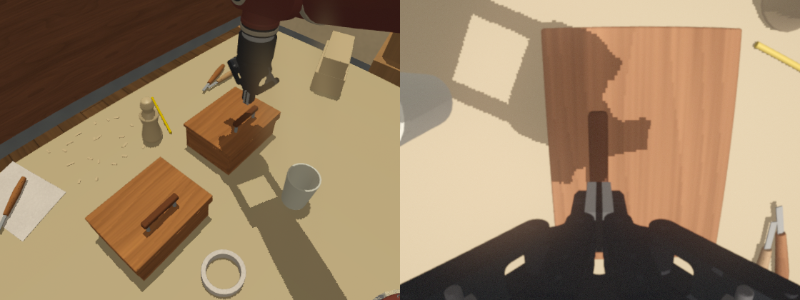

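The lid lies shut. The bar is centred under the fingers in the wrist view (597,112 to about 185), so I'll open, descend and pinch.

drive_tool(rows=[[[0, 0, 0], 0], [[0, 0, 0], 0], [[0, 0, 0], 0], [[0, 0, 0.02], 0], [[0, 0, 0.02], 0], [[0, 0, 0.015], 0], [[0, 0, 0.007], 0], [[0, 0, 0], 0], [[0, 0, 0], 0]], jaw=0.3)

```text
t: 5.5
tool_pos: [0.5694, -0.1621, 0.1696]
tool_rot: [2.221, 2.221, 0.001]
contact_force: [-0.9, -0.5, 0.2]
opening: 0.0594
grip_force: 0.0
```

drive_tool(rows=[[[0, 0, 0], 0], [[0, 0, 0], 0], [[0, 0, 0], 0], [[0, 0, 0], 0], [[0, 0, 0], 0], [[0, 0, 0], 0]], jaw=1, grip_force=50)

```text
t: 6.1
tool_pos: [0.5686, -0.1621, 0.1697]
tool_rot: [-2.22, -2.222, 0.002]
contact_force: [-5.6, 0.4, 6.3]
opening: 0.0126
grip_force: 49.0
```

drive_tool(rows=[[[0, 0, -0.001], 0], [[0, 0, -0.001], 0], [[0, 0, -0.001], 0], [[0, 0, -0.001], 0], [[0, 0, -0.001], 0], [[0, 0, 0], 0]])

```text
t: 6.7
tool_pos: [0.5687, -0.162, 0.1734]
tool_rot: [-2.221, -2.221, 0.001]
contact_force: [-2.2, -2.7, -4.1]
opening: 0.0131
grip_force: 48.7
```

drive_tool(rows=[[[0, 0, -0.001], 0], [[0, 0, -0.001], 0], [[0, 0, -0.001], 0], [[0, 0, -0.001], 0], [[0, 0, 0], 0], [[0, 0, 0], 0], [[0, 0, 0], 0]])

```text
t: 7.4
tool_pos: [0.5687, -0.162, 0.1776]
tool_rot: [-2.221, -2.221, 0.001]
contact_force: [-1.7, -4.2, -8.3]
opening: 0.0127
grip_force: 48.7
```

drive_tool(rows=[[[0, 0, 0], 0], [[0, 0, 0], 0], [[0, 0, 0], 0], [[0, 0, 0], 0], [[0, 0, 0.003], 0], [[0, 0, 0.003], 0], [[0, 0, 0.003], 0], [[0, 0, 0], 0], [[0, 0, 0], 0]])

```text
t: 8.3
tool_pos: [0.5687, -0.162, 0.1701]
tool_rot: [-2.22, -2.221, 0.002]
contact_force: [-7.7, -2.2, -1.6]
opening: 0.0129
grip_force: 49.6
```

drive_tool(rows=[[[0, 0, 0], 0], [[0, 0, 0], 0], [[0, 0, 0], 0], [[0, 0, 0], 0], [[0, 0, -0.03], 0], [[0, 0, -0.03], 0], [[0, 0, 0], 0], [[0, 0, 0], 0]], jaw=0.3)

```text
t: 9.1
tool_pos: [0.5696, -0.1621, 0.2302]
tool_rot: [2.22, 2.22, 0.002]
contact_force: [0.5, -0.2, -0.1]
opening: 0.0597
grip_force: 0.0
```

drive_tool(rows=[[[0, 0, -0.02], 0], [[0.04, -0.006, 0], 0], [[0.04, -0.006, 0], 0], [[0.04, -0.006, 0], 0], [[0.04, -0.006, 0], 0], [[0.04, -0.006, 0], 0], [[0.04, -0.006, 0], 0], [[0.04, -0.006, 0], 0], [[0.038, -0.007, 0], 0], [[0, 0, 0], 0]])

```text
t: 10.1
tool_pos: [0.5182, 0.1595, 0.247]
tool_rot: [-2.214, -2.225, 0.002]
contact_force: [-0.1, -0.7, 0.3]
opening: 0.0591
grip_force: 0.0
```

```bash
python3 - <<'E'
from station import ctrl, vision
import cv2
b=vision.get_image("wrist"); print(ctrl.get_obs()['tool_pos'])
cv2.imwrite("pics/m4.png",b["image"])
print(b["R"].tolist(),b["t"].tolist())
cv2.imwrite("pics/side4.png",vision.get_image("side")["image"])
E
```

```text
[0.51875041 0.15772391 0.24714991]
[[0.9999780181185773, 0.005652915867967103, -0.00346523041553621], [0.006405595981109302, -0.9585876639851937, 0.284725585073658], [-0.0017121973513201877, -0.2847415231356322, -0.9586028027199958]] [-0.5173607056402539, 0.12978039515620574, 0.3711329730799562]
```

View pics/m4.png

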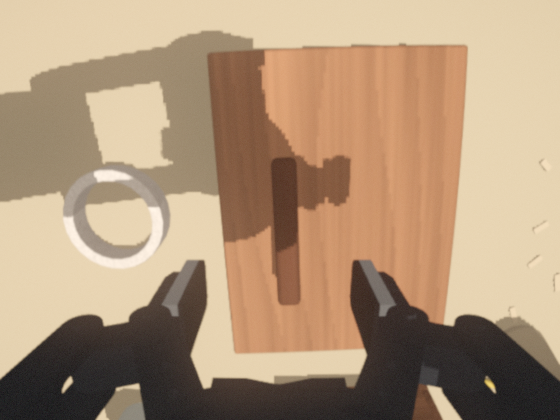

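The wrist view shows bar B from (284,158) to (289,304), between the open fingers. The lid corners are at (209,55), (466,45), (444,350) and (234,353).

```bash
python3 - <<'E'
from h import *
np.set_printoptions(precision=4,suppress=True)
setc("w",58.98404048430819,278.271745,206.407221,-0.10165902,[[0.9999780181185773, 0.005652915867967103, -0.00346523041553621], [0.006405595981109302, -0.9585876639851937, 0.284725585073658], [-0.0017121973513201877, -0.2847415231356322, -0.9586028027199958]],[-0.5173607056402539, 0.12978039515620574, 0.3711329730799562])
for p in((284,158),(289,304)): print(plane("w",p,.1195))
for p in((209,55),(466,45),(444,350),(234,353)): print(plane("w",p,.0855))
E
```

```text
[0.5197 0.2014 0.1195]
[0.5237 0.1126 0.1195]
[0.4752 0.2574 0.0855]
[0.6291 0.2663 0.0855]
[0.6445 0.0502 0.0855]
[0.4841 0.0489 0.0855]
```

drive_tool(rows=[[[0, 0.003, 0], -0.045], [[0, 0, 0.02], 0], [[0, 0, 0.02], 0], [[0, 0, 0.02], 0], [[0, 0, 0.012], 0], [[0, 0, 0.006], 0], [[0, 0, 0], 0], [[0, 0, 0], 0]])

```text
t: 11.0
tool_pos: [0.5235, 0.1558, 0.1716]
tool_rot: [2.171, 2.27, 0.001]
contact_force: [-0.8, 0.3, 0.2]
opening: 0.0599
grip_force: 0.0
```

drive_tool(rows=[[[0, 0, 0], 0], [[0, 0, 0], 0], [[0, 0, 0], 0], [[0, 0, 0], 0], [[0, 0, 0], 0], [[0, 0, 0], 0]], jaw=1)

```text
t: 11.6
tool_pos: [0.5224, 0.1561, 0.1716]
tool_rot: [-2.169, -2.271, 0.002]
contact_force: [-5.0, -0.6, 4.6]
opening: 0.013
grip_force: 49.6
```

drive_tool(rows=[[[0, 0, -0.001], 0], [[0, 0, -0.001], 0], [[0, 0, -0.001], 0], [[0, 0, -0.001], 0], [[0, 0, -0.001], 0], [[0, 0, 0], 0], [[0, 0, 0], 0]])

```text
t: 12.3
tool_pos: [0.5226, 0.156, 0.1753]
tool_rot: [-2.17, -2.27, 0.001]
contact_force: [-1.8, 1.4, -5.6]
opening: 0.0127
grip_force: 48.7
```

drive_tool(rows=[[[0, 0, -0.001], 0], [[0, 0, -0.001], 0], [[0, 0, -0.001], 0], [[0, 0, -0.001], 0], [[0, 0, 0], 0], [[0, 0, 0], 0], [[0, 0, 0], 0]])

```text
t: 13.0
tool_pos: [0.5226, 0.156, 0.1794]
tool_rot: [-2.17, -2.27, 0.001]
contact_force: [-2.1, 1.8, -8.3]
opening: 0.013
grip_force: 48.7
```

drive_tool(rows=[[[0, 0, 0], 0], [[0, 0, 0], 0], [[0, 0, 0], 0], [[0, 0, 0], 0], [[0, 0, 0], 0], [[0, 0, 0.003], 0], [[0, 0, 0.003], 0], [[0, 0, 0.003], 0], [[0, 0, 0], 0], [[0, 0, 0], 0]])

```text
t: 14.0
tool_pos: [0.5227, 0.1561, 0.1723]
tool_rot: [-2.17, -2.27, 0.002]
contact_force: [-8.9, 1.3, 0.8]
opening: 0.0126
grip_force: 49.9
```

drive_tool(rows=[[[0, 0, 0], 0], [[0, 0, 0], 0], [[0, 0, 0], 0], [[0, 0, 0], 0], [[0, 0, -0.03], 0], [[0, 0, -0.04], 0], [[0, 0, -0.04], 0], [[0, 0, -0.04], 0], [[0, 0, 0], 0], [[0, 0, 0], 0]], jaw=0.3)

```text
t: 15.0
tool_pos: [0.5237, 0.156, 0.3228]
tool_rot: [2.169, 2.269, 0.005]
contact_force: [-0.3, 0.9, -1.1]
opening: 0.0596
grip_force: 0.0
```

```bash
python3 - <<'E'
from station import ctrl, vision
import cv2
a=vision.get_image("side"); b=vision.get_image("scene")
cv2.imwrite("pics/m5.png",cv2.resize(cv2.hconcat([a["image"],b["image"]]),(800,300)))
print(ctrl.get_obs()['contact_force'])
E
```

```text
[-0.28430655  0.06696555  0.08110099]
```

View pics/m5.png

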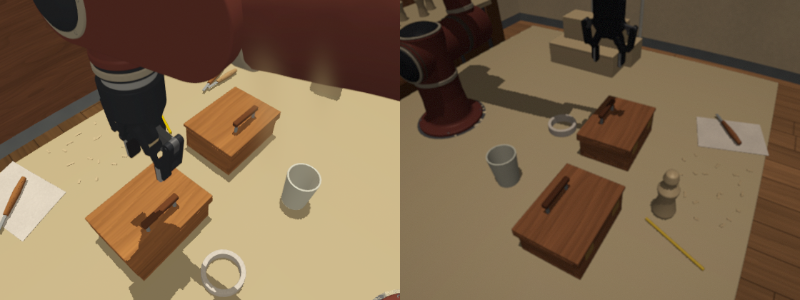

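Both lids are down (side view: A around (232,130), B around (150,215)). The bystanders are where they were and the gripper is clear of everything, so I'm handing in.

```bash
python3 -c "
from station import ctrl
print(ctrl.finish_job())"
```

```text
the job is handed in; nothing more can be done
None
```

I pressed lid A shut and tugged it, then tugged lid B, which was already caught; both held at about 8 N with the bar about 7 mm out, the tape, cup and figure look undisturbed in the final pictures, and I handed in at about 15 s with the gripper clear.

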